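# Brush out the push-up measuring cup

### The job

Take the bottle brush from its blue crock and brush out the inside of the yellow push-up measuring cup with three strokes: each time go down until you feel the bristles press on the cup's floor and dwell there for a moment, pressing gently, and between presses draw the brush up until more than half of the bristle head shows above the rim. Then stand the brush back in its crock. Leave the cup and the crock standing upright where they are and do not disturb the pie dish, salt pig or bench scraper.

Things in the scene. Friction and masses are not known exactly. Their poses are not given: they have to be found in the camera images.
- brush: Loose bottle brush standing upright, bristles down, in the blue crock: 190 mm long, 0.12 kg. Origin at the bottom end, z along the brush towards the handle. From the bottom: green round bristle head 50 mm diameter, 55 mm long; bare steel stem 8 mm thick from 55 to 105 mm; round wooden handle 24 mm diameter from 105 to 190 mm.
- brush_grip (a point): point on the axis of the brush handle, 150 mm above the bottom end of the bristles, a good place to grip from above
- brush_tip (a point): Centre of the flat bottom end of the bristle head. The head springs along the stem: pressed endwise it begins to give at about 1.2 N, yields 1.7 mm per further newton and goes solid after 15 mm (about 10 N). This point moves with it.
- crock: Blue ceramic round crock that stores the brush, 78 mm outer diameter, 90 mm high, 6 mm wall, inside diameter 66 mm, inner floor 6 mm above its underside, 0.7 kg, loose. Origin at the centre of the underside, z up.
- cup: Yellow plastic push-up measuring cup, an upright tube with an adjustable floor: 82 mm outer diameter, 140 mm high, 3 mm wall, inside diameter 76 mm, about 0.4 kg, standing loose. Origin at the centre of the underside, z up.
- cup_core: White plunger inside the cup; its flat top is the cup's inner floor. The origin given is always the centre of the cup's underside, so it does not tell the floor's height: the floor stands somewhere from 25 to 65 mm above the underside (75 to 115 mm below the rim) and does not move when pressed.
- cup_rim (a point): centre of the cup's mouth, level with the rim, 140 mm above the underside
- pie_dish: Glass pie dish, 230 mm diameter, 42 mm high, bystander. Origin at the centre of the underside.
- salt_pig: White ceramic salt pig with slanting hinged wooden lid, 120 mm diameter, 134 mm high, bystander. Origin at the centre of the underside.
- scraper: Chrome bench scraper lying flat, 150 mm wide, about 125 mm long, round wooden grip 25 mm thick along its y axis at the origin, blade towards +x; bystander. Origin on the counter under the middle of the grip.
Mind the look-alikes: they are no part of the job. There is more than one size of the cup; the one meant has the size given above.

How it is judged:
By the outcome, as a careful person would: the job done as asked, in the order asked, and still so for the second after the job is handed in, with the robot touching nothing.
It also fails if it takes over 70 s, if anything falls off the work surface, if the arm or the gripper's body presses on something with over 40 N, if the wrist force passes 120 N, or if a joint passes its speed limit or range.

### The arm

A 6-joint arm with a two-finger parallel gripper is mounted at the origin on the work surface. World frame = base frame: x ahead of the robot, y to its left, z up, the work surface at z = 0. Lengths are in m, angles in rad, forces in N, time in s.
With the tool pointing down it reaches from about 0.4 to 0.925 m from the base axis. Payload 12.5 kg.
Tool frame: the origin (TCP) lies midway between the tips of the shut fingers; the grasp point (between the pads) lies 19 mm behind it; z points along the fingers, y is the line along which they close (so a half turn about z gives the same grasp; the last joint's range is limited). The gripper opens to 95 mm and grips with 3 to 60 N. Pads are 20 mm wide; open, the fingers measure 119 mm over their backs; the gripper's body (75 mm by 180 mm) begins 59 mm behind the grasp point.
Start: joints at [1.213, 0.491, 1.559, -0, 1.092, -0.106], TCP at [0.156, 0.605, 0.215] pointing down, gripper open.
Joint ranges: [-3.1, 3.1], [-0.84, 2.19], [0.05, 2.79], [-1.13, 4.28], [0.06, 2.93], [-2.69, 2.69]. Speed limits (rad/s): [2.22, 2.22, 2.79, 3.14, 3.14, 3.14].

### API

Orientations are given as a rotation vector (axis times angle).
In Python, from cell import env, command_gripper, ik, optics, workorder, nets, sensors gives the robot as it stands. The module is installed in compiled form; this text tells all that it offers. Calls block until the motion is done:
- env.movep(position, orientation): joint-space move of the TCP to a pose.
- env.move_straight(position, ori=None, velocity=0.15, contact_N=None): straight line of the TCP; ori=None keeps the orientation; velocity is the mean speed in m/s. With contact_N (N) it stops when the force on the tool has changed by that much, and returns True; else False.
- env.move_joints(angles): joint-space move.
- command_gripper(opening, effort=None): finger opening in m; effort is the grip in N (None keeps the last); returns when the fingers have stopped.
- env.pause(seconds).
- ik(position, orientation): joint angles nearest the present ones, or None.
- optics.get_image(name): name is "side" or "top" or "wrist"; returns a dict with "frame" (400x640x3 uint8, red, green, blue), "fx", "fy", "cx", "cy" (pixels), "origin" and "attitude" of the camera in the world; the wrist camera has in their place "T_tool_cam" (4x4, takes a point from camera to tool coordinates, whose origin is the TCP and whose axes are the flange's). Camera axes: x right, y down, z forward; pixel columns grow to the right and rows downward; lengths in m; the calibration is good to about 2 mm. A picture is of the moment at which its call begins: read the wrist's pose just before it. There is no depth.
A pose or a line that the arm cannot do raises env.Unreachable and nothing moves.
- workorder.hand_in(): hands the job in; it is judged then, once.
Trained networks look in a picture, given as the dict that the camera call returned (one of the last four; its "shot" number tells which), for a name from the list of things; names that differ only in an ending like _2 or _b are one class to them, and where a whole thing is asked for, a point or a joint stands for the part that bears it (a point fixed in the world has none). Each returns a list of dicts, best first, with "p" (0 to 1); they miss things now and then, are a little off and sometimes report something else, mostly with a low value. They report only what shows in the picture. A call takes as long as a camera call. They do not tell look-alikes from the thing itself.
- nets.recognise(query, picture): "bbox" ([centre column, centre row, width, height] in pixels, round what is visible of it).
Readings, each from a call of its own:
- sensors.get_t(): time.
- sensors.get_joint_pos(): joint angles.
- sensors.get_joint_vel(): joint speeds.
- sensors.get_joint_torque(): joint torques, N m.
- sensors.get_tool_pos(): TCP position.
- sensors.get_eef_rot(): TCP orientation.
- sensors.get_ft_force(): force on the tool from outside, world axes, zero at the start.
- sensors.get_moment(): the same for the moment, N m.
- sensors.get_gripper_width(): finger opening in m.
- sensors.get_grip_force(): force on a finger pad.
Only numpy, scipy, OpenCV 4.12 (cv2) and the standard library are available. Lean on these libraries where they do the work, as an engineer would, in place of code of your own. Each camera call takes 0.05 s, during which the arm holds its last target. There are 200 camera calls.

## Working session

There is one attempt and no reset: what is moved stays moved. The work goes in short steps, each a Python script; the robot and the scene stay as the last script left them, time stands still between calls to the robot, and variables do not carry over. Pictures are saved under pics/ and viewed, at most 10 in all, crops included, and the job is handed in when it is done.

```bash
mkdir -p pics
cat > h.py <<'E'
from cell import env, command_gripper, ik, optics, workorder, nets, sensors
import numpy as np, cv2
from scipy.spatial.transform import Rotation as R
def save(im,name): cv2.imwrite('pics/'+name,cv2.cvtColor(im,cv2.COLOR_RGB2BGR))
def att(a):
    a=np.array(a,float)
    return a if a.shape==(3,3) else R.from_rotvec(a).as_matrix() if a.size==3 else R.from_quat(a).as_matrix()
def ray(p,u,v,pose=None):
    d=np.array([(u-p['cx'])/p['fx'],(v-p['cy'])/p['fy'],1.])
    if 'origin' in p: return np.array(p['origin']),att(p['attitude'])@d
    t,r=pose; T=np.array(p['T_tool_cam']); M=R.from_rotvec(r).as_matrix()
    return np.array(t)+M@T[:3,3], M@T[:3,:3]@d
def atz(p,u,v,z,pose=None):
    o,d=ray(p,u,v,pose); return o+d*(z-o[2])/d[2]
def proj(p,X,pose=None):
    if 'origin' in p: o,M=np.array(p['origin']),att(p['attitude'])
    else:
        t,r=pose;T=np.array(p['T_tool_cam']);m=R.from_rotvec(r).as_matrix();o=np.array(t)+m@T[:3,3];M=m@T[:3,:3]
    c=M.T@(np.array(X)-o); return np.array([p['cx']+p['fx']*c[0]/c[2],p['cy']+p['fy']*c[1]/c[2]])
def tri(r1,r2):
    A=[];b=[]
    S=np.zeros((3,3));q=np.zeros(3)
    for o,d in (r1,r2):
        d=d/np.linalg.norm(d);P=np.eye(3)-np.outer(d,d);S+=P;q+=P@o
    return np.linalg.solve(S,q)
E
python3 - <<'E'
from h import *
for n in ('top','side'):
    p=optics.get_image(n); save(p['frame'],n+'0.png'); print(n,p['fx'],p['cx'],p['cy'],p['origin'],p['attitude'])
    for q in ('brush','crock','cup','cup_core','pie_dish','salt_pig','scraper'):
        print(q,[(np.round(d['bbox']).tolist(),round(d['p'],2)) for d in nets.recognise(q,p)])
print(sensors.get_t(),sensors.get_eef_rot(),sensors.get_ft_force())
E
```

```text
top 438.4607365440647 317.0698947594035 197.99860396628202 [ 0.34683539 -0.02851028  1.21417575] [-2.20136714  2.02122145 -0.2061317 ]
brush [([347.0, 218.0, 18.0, 27.0], 0.86)]
crock [([264.0, 186.0, 32.0, 41.0], 0.71), ([349.0, 221.0, 27.0, 31.0], 0.61), ([224.0, 131.0, 49.0, 57.0], 0.16)]
cup [([246.0, 241.0, 52.0, 48.0], 0.82), ([307.0, 212.0, 24.0, 28.0], 0.74), ([345.0, 220.0, 21.0, 21.0], 0.68), ([265.0, 190.0, 40.0, 39.0], 0.58)]
cup_core []
pie_dish [([174.0, 227.0, 62.0, 58.0], 0.6), ([482.0, 213.0, 87.0, 83.0], 0.59)]
salt_pig [([225.0, 130.0, 50.0, 56.0], 0.73)]
scraper [([172.0, 228.0, 63.0, 54.0], 0.93)]
side 459.6048681177089 313.50547125951505 197.8520387771407 [ 1.48303225 -0.87162802  0.97303669] [-2.03512848 -0.87920428  0.43728441]
brush [([280.0, 192.0, 7.0, 34.0], 0.61)]
crock [([282.0, 213.0, 24.0, 34.0], 0.79)]
cup [([342.0, 189.0, 22.0, 38.0], 0.88), ([315.0, 167.0, 24.0, 59.0], 0.85), ([306.0, 200.0, 17.0, 35.0], 0.82)]
cup_core []
pie_dish [([194.0, 278.0, 78.0, 61.0], 0.94)]
salt_pig [([397.0, 195.0, 44.0, 45.0], 0.61)]
scraper [([364.0, 166.0, 34.0, 28.0], 0.74)]
0.8 [3.94542635e-01 3.11670578e+00 2.16054547e-04] [-0.20498771 -0.0274343   0.13865116]
```

```bash
python3 -c "
import cv2,numpy as np
a=cv2.imread('pics/top0.png');b=cv2.imread('pics/side0.png')
" ; ls pics
```

```text
side0.png
top0.png
```

View pics/top0.png

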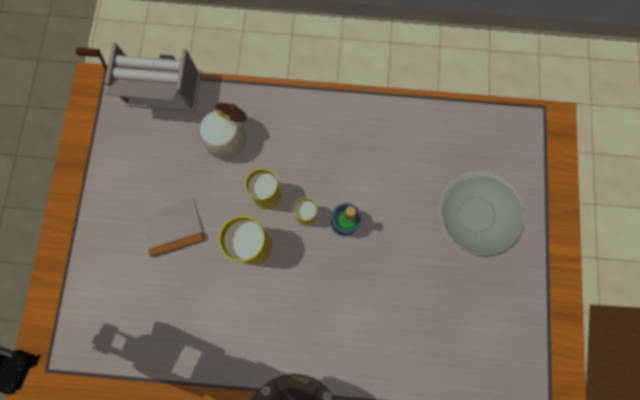

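View pics/side0.png

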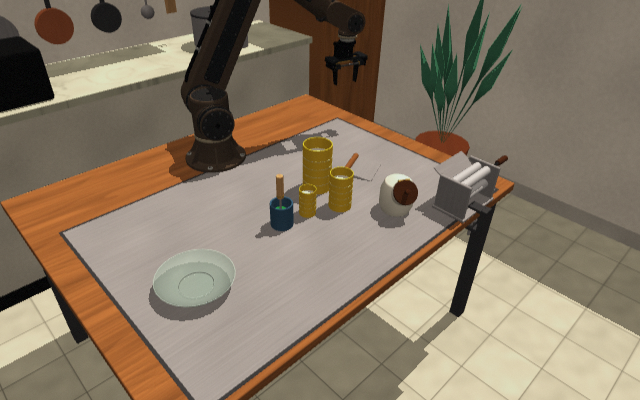

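Candidates for the cup, in the top picture: small (307,212), middle (263,186), large (243,240). At 1.07 m range an 82 mm cup should be about 33 px wide, so it is the middle one. There is only one brush in a crock, at (347,218). In the side view the middle cup is at (341,190) and the crock at (282,213).

```bash
python3 - <<'E'
from h import *
t=optics.get_image('top'); s=optics.get_image('side')
for n,a,b in (('mid rim',(262,184.5),(341,174.5)),('small rim',(306,210.5),(307.5,189)),('big rim',(242,239),(318,145)),('brush top',(350,211.5),(280,176)),('crock rim',(346,219),(281.5,204))):
    print(n,tri(ray(t,*a),ray(s,*b)).round(4))
X=tri(ray(t,262,184.5),ray(s,341,174.5)); B=tri(ray(t,350,211.5),ray(s,280,176))
q=(X+B)/2; q[0]-=0.05
print(atz(t,225,130,0.07),atz(t,223,240,.2))
# look from wrist
o=R.from_rotvec(sensors.get_eef_rot()); print(np.array(optics.get_image('wrist')['T_tool_cam']).round(3).tolist())
rv=np.array([0,np.pi,0])
for i,c in enumerate((X,B)):
    pos=[c[0]-0.06,c[1],0.40]
    try:
        env.movep(pos,rv)
    except env.Unreachable as e: print('unr',pos); continue
    env.pause(.3)
    pose=(sensors.get_tool_pos(),sensors.get_eef_rot()); p=optics.get_image('wrist')
    save(p['frame'],f'w{i}.png'); np.savez(f'w{i}.npz',t=pose[0],r=pose[1],T=p['T_tool_cam'],k=[p['fx'],p['fy'],p['cx'],p['cy']])
    print(pose,[p[k] for k in('fx','cx','cy')],proj(p,X,pose),proj(p,B,pose))
print(sensors.get_t())
E
python3 -c "
import cv2,numpy as np
a=np.vstack([cv2.imread(f'pics/w{i}.png') for i in (0,1)]);cv2.imwrite('pics/w01.png',cv2.resize(a,None,fx=.75,fy=.75))"
```

```text
mid rim [0.5895 0.1301 0.1332]
small rim [0.5397 0.0163 0.0998]
big rim [0.4447 0.1572 0.1792]
brush top [ 0.5292 -0.0921  0.1937]
crock rim [ 0.5286 -0.0896  0.083 ]
[0.74725304 0.25672518 0.07      ] [0.43508229 0.19497478 0.2       ]
[[-0.001, -0.962, -0.274, 0.076], [1.0, -0.001, 0.0, 0.0], [-0.0, -0.274, 0.962, -0.169], [0.0, 0.0, 0.0, 1.0]]
(array([0.52950785, 0.13040727, 0.39992624]), array([ 7.55421539e-04, -3.14149414e+00, -2.30310919e-05])) [301.127577191061, 317.20941437734626, 207.11775258397486] [317.07964549 214.300752  ] [141.56443163 183.12564885]
(array([ 0.46950772, -0.09134179,  0.39989134]), array([ 2.10168759e-03, -3.14142812e+00, -2.01142384e-04])) [301.127577191061, 317.20941437734626, 207.11775258397486] [458.33252892 250.85505593] [316.70306646 227.71239055]
4.825
```

View pics/w01.png

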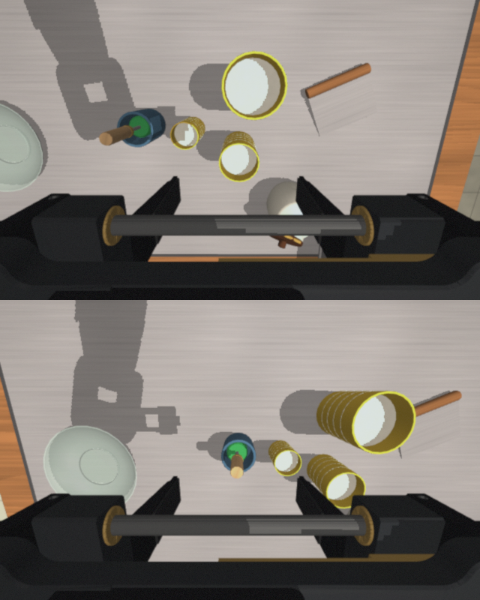

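The wrist views show the same three cups. The middle one has its rim centre at (319,215) in w0, where I predicted (317,214), and a rim of about 53 px, which fits 82 mm. Next I'll overlay model outlines on close crops to refine the positions.

```bash
cat > ov.py <<'E'
from h import *
def load(i):
    d=np.load(f'w{i}.npz');k=d['k'];return dict(fx=k[0],fy=k[1],cx=k[2],cy=k[3],T_tool_cam=d['T']),(d['t'],d['r'])
def circ(im,p,pose,c,r,z,col,S,o):
    a=np.linspace(0,2*np.pi,90)
    pts=np.array([(proj(p,[c[0]+r*np.cos(t),c[1]+r*np.sin(t),z],pose)+.5-o)*S for t in a])
    cv2.polylines(im,[pts.round().astype(int)],True,col,1)
def crop(i,box,S,circles):
    p,pose=load(i);im=cv2.imread(f'pics/w{i}.png');x,y,w,h=box
    im=cv2.resize(im[y:y+h,x:x+w],None,fx=S,fy=S,interpolation=cv2.INTER_CUBIC)
    for c in circles: circ(im,p,pose,*c,S,np.array([x,y]))
    return im
E
python3 - <<'E'
from ov import *
C=(0.5895,0.1301);K=(0.5286,-.0896);B=(0.5292,-.0921)
r,m,c=(0,0,255),(255,0,255),(255,255,0)
L=[(C,.041,.14,r),(C,.041,0,m),(K,.039,.09,r),(K,.039,0,m),(B,.012,.196,c)]
a=crop(0,(280,165,80,90),5,L);b=crop(1,(277,165,80,90),5,L)
c0=crop(0,(130,130,100,90),4,L);
d=crop(1,(400,200,100,60),4,L)
cv2.imwrite('pics/o1.png',np.hstack([a,b]));
E
```

```text
(no output)
```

View pics/o1.png

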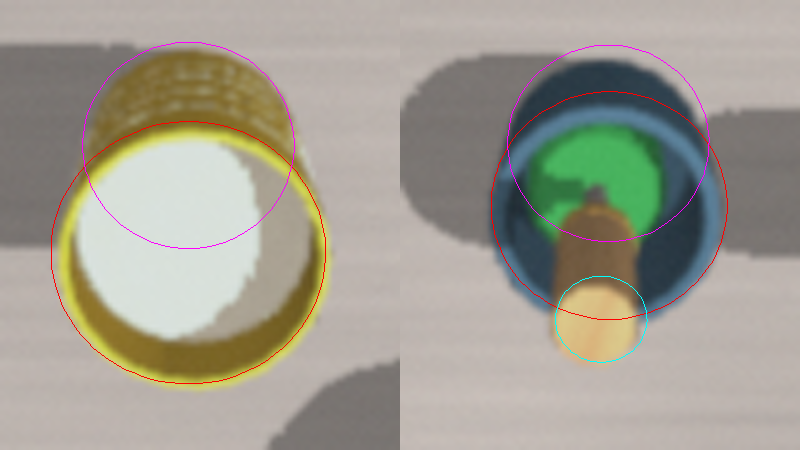

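The middle cup is confirmed: its rim fits the 82 mm outline to within about 1 px. The brush stands nearly upright in the crock. I'll take one look straight down at each to fix x and y independently of height.

Run:
```python
from ov import *
rv=np.array([0,np.pi,0]);C=(0.591,0.1313);K=(0.5305,-.0896);B=(0.530,-.0935)
for i,c in ((2,C),(3,B)):
    env.movep([c[0]+.076,c[1],.36],rv); env.pause(.3)
    pose=(sensors.get_tool_pos(),sensors.get_eef_rot()); p=optics.get_image('wrist')
    save(p['frame'],f'w{i}.png'); np.savez(f'w{i}.npz',t=pose[0],r=pose[1],T=p['T_tool_cam'],k=[p['fx'],p['fy'],p['cx'],p['cy']])
    hsv=cv2.cvtColor(p['frame'],cv2.COLOR_RGB2HSV)
    print(proj(p,[*c,.14],pose))
r,m,c=(0,0,255),(255,0,255),(255,255,0)
L=[(C,.041,.14,r),(K,.039,.09,r),(K,.033,.09,m),(B,.012,.196,c),(B,.025,.061,c)]
cv2.imwrite('pics/o2.png',np.hstack([crop(2,(277,70,80,100),5,L),crop(3,(277,70,80,100),5,L)]))
print(sensors.get_t())
```

```text
[317.78946756 120.76807164]
[316.53731794 120.60023297]
7.6
```

View pics/o2.png

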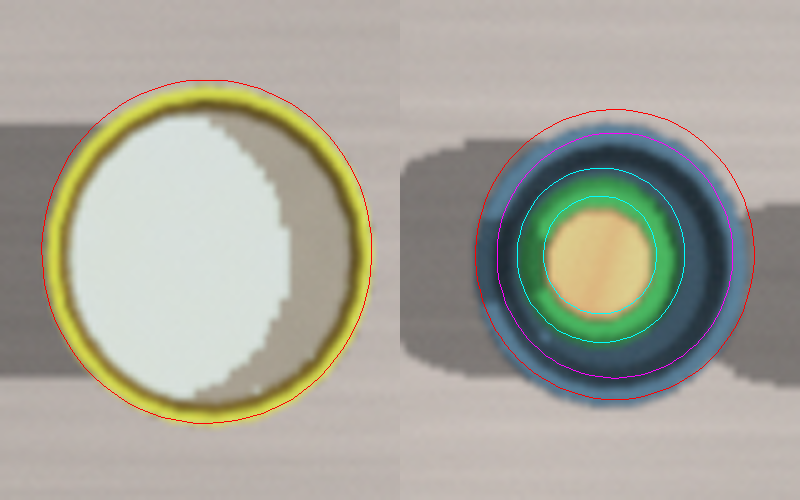

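The cup centre refines to (0.592, 0.132), the crock to (0.5335, -0.090) and the handle to (0.5315, -0.0937), with the brush upright. I'll grip it and lift.

Run:
```python
from ov import *
rv=np.array([0,np.pi,0]);B=(0.5315,-.0937)
env.movep([*B,.27],rv); command_gripper(.06)
print(env.move_straight([*B,.142],velocity=.1,contact_N=5))
f0=sensors.get_ft_force(); command_gripper(0.0,30)
print(sensors.get_gripper_width(),sensors.get_grip_force(),sensors.get_tool_pos(),f0,sensors.get_ft_force())
env.move_straight([*B,.335],velocity=.12); env.pause(.3)
print(sensors.get_gripper_width(),sensors.get_ft_force(),sensors.get_moment(),sensors.get_t())
s=optics.get_image('side'); save(cv2.resize(s['frame'][80:280,200:440],None,fx=3,fy=3),'s1.png')
```

```text
False
0.02363784863605029 29.9999338388443 [ 0.53149415 -0.09370107  0.14199678] [ 0.10752201 -0.8051251  -0.31024857] [1.13678215e-01 4.48383882e-04 4.94810762e-01]
0.023856923762630537 [ 0.30151862 -0.48905195 -1.29145603] [-0.02676402 -0.00386361  0.03779236] 13.0917
```

View pics/s1.png

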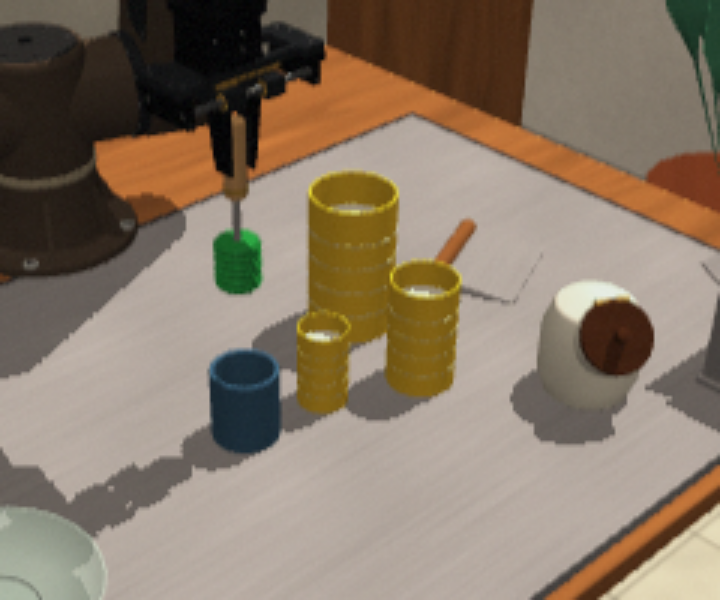

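The brush hangs upright in the gripper over the crock, and nothing else has moved. Next are the strokes. The tip is 0.136 m below the TCP.

```bash
cat > st.py <<'E'
from ov import *
C=np.array([0.592,0.1323]); OFF=.136
def F(n=8):
    v=[]
    for _ in range(n): v.append(sensors.get_ft_force()); env.pause(.02)
    return np.mean(v,0),np.std(v,0)
def go(z,v,**k): return env.move_straight([*C,z],velocity=v,**k)
def press(zs):
    b,sd=F(); hit=go(.156,zs,contact_N=2.4)
    f,_=F(); z=sensors.get_tool_pos()[2]
    print('hit',hit,'tip',round(z-OFF,4),'dF',(f-b).round(2),'sd',sd.round(2))
    for _ in range(4):                      # settle at 2..4 N
        d=(f-b)[2]
        if not hit or 2.2<d<4: break
        z-=np.clip((3-d)*.0017,-.003,.002); go(z,.01); f,_=F()
    env.pause(.6); f,_=F(); print('dwell tip',round(sensors.get_tool_pos()[2]-OFF,4),'dF',(f-b).round(2),'t',sensors.get_t())
    return hit
E
python3 - <<'E'
from st import *
go(.335,.15); go(.26,.1); env.pause(.3)
print(F()); 
print(press(.025), sensors.get_gripper_width())
E
```

```text
(array([ 0.0452533 , -0.03506095, -1.30434201]), array([0.59625886, 0.24367234, 0.5249068 ]))
hit True tip 0.048 dF [0.68 0.33 3.31] sd [0.46 0.32 0.53]
dwell tip 0.0478 dF [1.52 0.47 3.23] t 19.8833
True 0.023392337301750308
```

Run:
```python
from st import *
s=optics.get_image('side'); w=optics.get_image('wrist')
a=cv2.resize(s['frame'][90:230,270:410],(420,420),interpolation=2); b=w['frame'][0:280,180:460]
b=cv2.resize(b,(420,420))[:, :380]
save(np.hstack([a,b]),'p1.png')
# predicted tip/handle-top px in side crop
t=sensors.get_tool_pos()
for dz in (.19-OFF,.105-OFF,.055-OFF): print((proj(s,t+[0,0,dz])-[270,90])*3)
print((proj(s,[*C,.14])-[270,90])*3)
```

```text
[219.64941458 173.28348423]
[215.72932569 239.16659671]
[213.5354262  276.03844612]
[215.34026864 248.80224581]
```

View pics/p1.png

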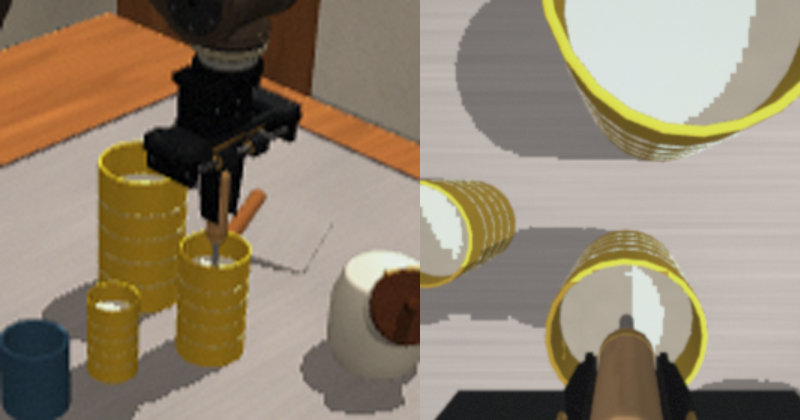

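The brush handle and stem are inside the middle cup, with the fingers clear of the rim. The bristles are hidden by the cup's white insert. The felt floor, at about 51 mm, lies within the stated range and the press held at 3.2 N. Next are two more strokes.

Run:
```python
from st import *
ok=True
for i in range(2):
    go(.264,.1); env.pause(.4); go(.205,.08); env.pause(.2); ok&=press(.02)
go(.264,.1); env.pause(.4); print(ok,sensors.get_gripper_width(),sensors.get_t())
s=optics.get_image('side'); save(cv2.resize(s['frame'][90:230,270:410],(420,420),interpolation=2),'p2.png')
```

```text
hit True tip 0.0484 dF [ 0.51 -0.19  3.32] sd [0.43 0.55 0.36]
dwell tip 0.0482 dF [1.46 0.41 3.41] t 24.625
hit True tip 0.0483 dF [0.42 0.07 3.44] sd [0.74 0.65 0.45]
dwell tip 0.0482 dF [1.23 0.54 3.7 ] t 29.2667
True 0.02382417995386188 30.6167
```

View pics/p2.png

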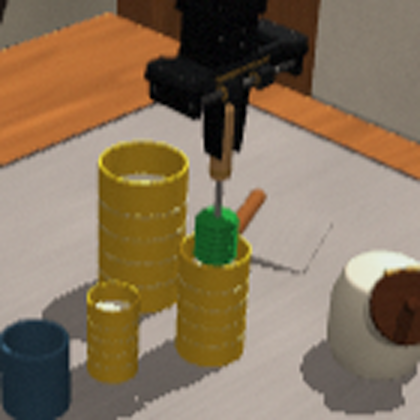

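Three consistent presses at 3.2 to 3.7 N, and the raised head shows well above the rim. Now I'll put the brush back in the crock.

Run:
```python
from st import *
B=(0.532,-.0925)
go(.335,.12); env.move_straight([*B,.335],velocity=.15); env.pause(.3)
env.move_straight([*B,.25],velocity=.1); 
print('early',env.move_straight([*B,.155],velocity=.06,contact_N=6)); env.pause(.2)
b,_=F(); print('floor',env.move_straight([*B,.137],velocity=.015,contact_N=2)); f,_=F(); print(sensors.get_tool_pos(),f-b)
z=sensors.get_tool_pos()[2]
command_gripper(.06); env.pause(.3)
env.move_straight([*B,.30],velocity=.12); env.pause(.5)
env.movep([B[0]+.076,B[1],.36],[0,np.pi,0]); env.pause(.3)
w=optics.get_image('wrist'); s=optics.get_image('side')
save(np.hstack([cv2.resize(w['frame'][70:170,277:357],(320,400),interpolation=2),cv2.resize(s['frame'][130:260,230:390],(480,390),interpolation=2)[:, :].repeat(1,0) if 0 else cv2.resize(s['frame'][130:260,230:390],(480,400),interpolation=2)]),'f.png')
print(sensors.get_t())
```

```text
early False
floor True
[ 0.53184469 -0.09246552  0.14018916] [0.41920198 0.28944604 2.58086464]
41.4667
```

View pics/f.png

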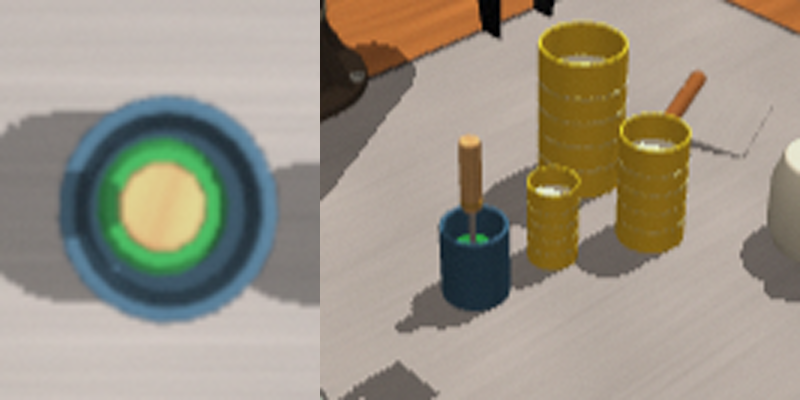

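The brush stands upright and centred in the crock, and the cups and other things are unmoved.

```bash
python3 -c "
from h import *
print(workorder.hand_in())"
```

```text
the job is handed in; nothing more can be done
None
```

The job is handed in at about 41 s on the robot's clock: the middle (82 mm) cup was brushed with three floor presses of about 3.2–3.7 N each, the head was drawn well above the rim between presses, and the brush is back upright in its crock; in the last pictures nothing else appeared to have moved.

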